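# Draw out the sprung shelf magnifier over the pellet-size card and hold it

### The arm

A 6-joint arm with a two-finger parallel gripper is mounted at the origin on the work surface. World frame = base frame: x ahead of the robot, y to its left, z up, the work surface at z = 0. Lengths are in m, angles in rad, forces in N, time in s.
With the tool pointing down it reaches from about 0.35 to 0.8 m from the base axis. Payload 7.3 kg.
Tool frame: the origin (TCP) lies between the finger pads; the fingertips stand 25 mm ahead of it and the grasp point (between the pads) lies 6 mm ahead of it (r.tip_extent is the distance from the TCP to the fingertips, in m); z points along the fingers, y is the line along which they close (so a half turn about z gives the same grasp; the last joint's range is limited). The gripper opens to 85 mm and grips with 20 to 120 N. Pads are 22 mm wide; open, the fingers measure 114 mm over their backs; the gripper's body (76 mm by 85 mm) begins 54 mm behind the grasp point. The pads swing forward as they close: fully open they stand 13 mm farther back than shut.
Start: joints at [1.035, 0.342, 1.524, -0, 1.275, -0.146], TCP at [0.199, 0.486, 0.256] pointing down, gripper open.
Joint ranges: [-2.53, 2.53], [-0.77, 2.02], [0.04, 2.7], [-1, 4.14], [0.28, 2.66], [-3.11, 3.11]. Speed limits (rad/s): [2.57, 2.57, 3.14, 3.14, 3.14, 3.14].

### API

Orientations are given as a unit quaternion [x, y, z, w].
In Python, from workcell import r, command_gripper, optics gives the robot as it stands. The module is installed in compiled form; this text tells all that it offers. Calls block until the motion is done:
- r.reach(position, orientation): joint-space move of the TCP to a pose.
- r.move_straight(position, orientation=None, speed=0.15, max_force=None): straight line of the TCP; orientation=None keeps the orientation; speed is the mean speed in m/s. With max_force (N) it stops when the force on the tool has changed by that much, and returns True; else False.
- r.movej(angles): joint-space move.
- command_gripper(opening, force=None): finger opening in m; force is the grip in N (None keeps the last); returns when the fingers have stopped.
- r.hold(seconds).
- r.solve_ik(position, orientation): joint angles nearest the present ones, or None.
- r.read_state(): the state.
- optics.get_image(name): name is "side" or "top"; returns (picture, depth): 420x560x3 uint8, red, green, blue; 420x560 float32, m along the optical axis (not along the pixel's ray), 0 where there is no reading.
- optics.camera_model(name): a dict with "K" (3x3 intrinsics, pixels), "R" (3x3) and "t" (3): a world point X has camera coordinates R X + t. Camera axes: x right, y down, z forward; pixel columns grow to the right and rows downward; lengths in m; the calibration is good to about 2 mm. A picture is of the moment at which its call begins. camera_model takes no time and is no camera call.
A pose or a line that the arm cannot do raises r.PlanningError and nothing moves.
- r.finish_job(): hands the job in; it is judged then, once.
The state is a dict: "time_s": time; "joint_positions": joint angles; "dq": joint speeds; "tau": joint torques, N m; "eef_pos": TCP position; "eef_rot": TCP orientation; "contact_force": force on the tool from outside, world axes, zero at the start; "torque": the same for the moment, N m; "grip_width": finger opening in m; "grip_force": force on a finger pad.
Only numpy, scipy, OpenCV 4.12 (cv2) and the standard library are available. Lean on these libraries where they do the work, as an engineer would, in place of code of your own. Each camera call takes 0.05 s, during which the arm holds its last target. There are 200 camera calls.

### The job

The yellow food canister has been left standing on the pellet-size card: set it upright on the glass shelf, completely off the card. Then pull the sprung reading magnifier out by its blue knob until the red ring on its rod has just come out whole at the mouth of the tube, so that the lens is over the card, and finish still holding it there against its spring, without ever letting it snap back. Leave the driftwood, the tweezers and the airstone where they are.

Things in the scene. Friction and masses are not known exactly. Their poses are not given: they have to be found in the camera images.
- shelf (a point): Middle of the clear tempered glass shelf's top, 60 mm above the work surface, x = 582, y = 0 mm, axes as world. Shelf: 435 mm along x, 842 mm along y, in a cabinet with no roof: framed glass side panels and glass back, 170 mm high, at its ends and behind it. Fixed stock boxes 100 mm tall on it at y above 368 mm. Door leaves 155 mm high folded back at x 340 to 395, |y| 445 to 855 mm.
- reader: Magnifier's fixed part. Origin on the glass shelf under the tube mouth; x is horizontal, the way the rod pulls out (within 26 degrees of world +y), y to the left of that, z up. Aluminium tube, 25 mm over its black end rings, along x from -190 to 0 mm, axis 50 mm above the shelf, in two suction-cup clips. Place and heading vary.
- tube_mouth (a point): Centre of the tube's mouth, where the rod comes out (50 mm above the shelf, axes as reader).
- card_center (a point): Centre of the top of the white pellet-size card with coloured dots: 110 mm along x, 100 mm along y, 2 mm thick, fixed flat on the shelf, 167 mm ahead of the tube mouth. Axes as reader. The lens centre is right above it when the rod is at its mark.
- lens_rod (a joint): How far the 10 mm steel rod with the lens is out, m: 0 home, 0.150 end stop. The red ring on it, 8 mm wide, is hidden in the tube, begins to show at 0.104 and is just out whole at 0.112, the length mark. An inner spring pulls it back: 3 N at home, 45 N/m more with travel, 8 N at the mark; let go, it snaps home.
- lens (a point): Centre of the lens: round black frame 82 mm across, 8 mm thick, level, its middle 50 mm above the shelf, 55 mm ahead of the tube mouth when home. Moves with the rod.
- knob (a point): Middle of the upright blue pull knob, 16 mm in diameter, 72 mm above the shelf; it stands from 54 to 90 mm above the shelf on an 18 mm wide lug, 52 mm beyond the lens centre (107 mm ahead of the tube mouth when home). Moves with the rod; free air on both sides (along reader y) down to the shelf.
- canister: Loose yellow plastic food canister with ribbed screw-top lid, upright cylinder: body 54 mm in diameter with an orange label, lid 58 mm over its ribs (56 mm to grip) from 76 mm to the top at 95 mm; 90 to 180 g. Origin: centre of its underside, z up. Stands on the card at the start, blocking the lens.
- driftwood: Loose brown ceramic driftwood replica, about 170 mm long (its x), 60 mm wide, 70 mm high, lying on the shelf beside the tube on the side away from the robot; origin under its middle. To be left alone.
- tweezer: Loose chrome steel tweezers, 160 mm long (its x), 20 mm wide, 8 mm high, lying on the shelf beside the tube on the robot's side; origin under its middle. To be left alone.
- airstone: Loose round black airstone, 50 mm in diameter, 18 mm high, with a grey nipple to 38 mm; standing on the shelf near its left end; origin centre of its underside. To be left alone.
Mind the look-alikes: they are no part of the job. There is more than one size of the canister; the job needs the largest.

How it is judged:
By the outcome, as a careful person would: the job done as asked, in the order asked, and still so for the second after the job is handed in, while the arm keeps its last pose, push and grip.
It also fails if it takes over 58 s, if anything falls off the work surface, if the arm or the gripper's body presses on something with over 40 N, if the wrist force passes 120 N, or if a joint passes its speed limit or range.

## Working session

There is one attempt and no reset: what is moved stays moved. The work goes in short steps, each a Python script; the robot and the scene stay as the last script left them, time stands still between calls to the robot, and variables do not carry over. Pictures are saved under pics/ and viewed, at most 10 in all, crops included, and the job is handed in when it is done.

```bash
mkdir -p pics; cat > h.py <<'E'
import numpy as np, cv2
from workcell import r, command_gripper, optics
def grab(n):
    im,d=optics.get_image(n); return im,d
def cloud(n,d):
    m=optics.camera_model(n);K,R,t=map(np.array,(m["K"],m["R"],m["t"]))
    v,u=np.mgrid[:d.shape[0],:d.shape[1]]
    p=np.stack([(u-K[0,2])/K[0,0]*d,(v-K[1,2])/K[1,1]*d,d],-1)
    return (p-t.ravel())@R
def ray(n,u,v,z):
    m=optics.camera_model(n);K,R,t=map(np.array,(m["K"],m["R"],m["t"]))
    o=-R.T@t.ravel(); w=R.T@np.linalg.solve(K,[u,v,1]); return o+w*(z-o[2])/w[2]
E
python3 - <<'E'
from h import *
for n in("side","top"):
    im,d=grab(n); np.savez(f"{n}0.npz",im=im,d=d)
    cv2.imwrite(f"pics/{n}0.png",cv2.resize(im[:,:,::-1],(784,588)))
    m=optics.camera_model(n);print(n,m["K"],-np.array(m["R"]).T@np.array(m["t"]).ravel())
print(r.read_state()["time_s"])
E
```

```text
side [[399.89482966   0.         280.48854069]
 [  0.         399.89482966 208.3925514 ]
 [  0.           0.           1.        ]] [ 0.25129207 -0.55532453  0.55818501]
top [[441.4254901    0.         282.35075662]
 [  0.         441.4254901  212.83404405]
 [  0.           0.           1.        ]] [0.45169494 0.05642706 0.96851888]
0.1
```

View pics/top0.png

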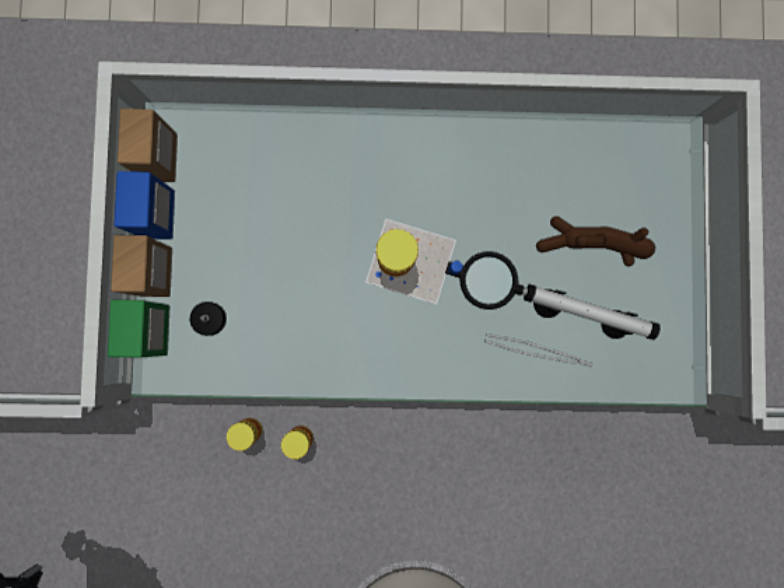

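View pics/side0.png

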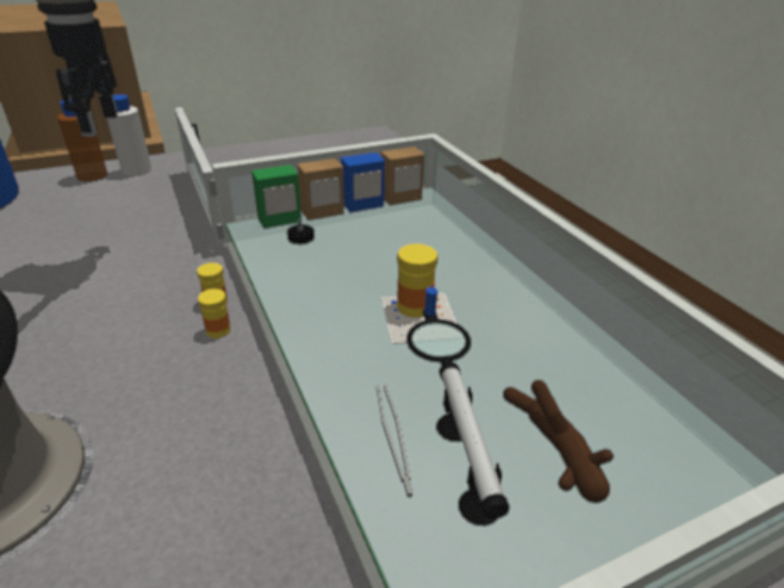

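The top view (784 px scale) shows the big canister on the card at (398,250), knob at (457,267), lens at (489,280), tube from (530,292) to (655,330), airstone at (207,318), driftwood at (600,240) and tweezers at (540,350).
Could be taken for the canister: yellow lids at (398,250), (241,436) and (296,444). I choose (398,250), the largest and the one on the card. Could be taken for the knob: blue box (145,205), blue dots on the card (380,275), blue knob (457,267). I choose (457,267), on the lug beyond the lens.

```bash
python3 - <<'E'
from h import *
z=np.load("top0.npz");im,d=z["im"],z["d"]
hsv=cv2.cvtColor(im,cv2.COLOR_RGB2HSV);s=1/1.4
P=cloud("top",d)
def blobs(m,amin):
    n,l,st,c=cv2.connectedComponentsWithStats(m.astype(np.uint8)); return [(c[i],st[i,4],l==i) for i in range(1,n) if st[i,4]>=amin]
H,S,V=[hsv[...,i].astype(int) for i in range(3)]
for c,a,m in blobs((H>24)&(H<36)&(S>120)&(V>165),60):
    cc,rad=cv2.minEnclosingCircle(np.argwhere(m)[:,::-1].astype(np.float32)); zz=np.median(P[m][:,2])
    print("yellow",c,a,cc,rad,"z",zz,"ray",ray("top",*cc,zz),"radius m",rad/441*(0.9685-zz))
for c,a,m in blobs((H>100)&(H<130)&(S>130),8):
    print("blue",c,a,np.median(P[m],0), ray("top",*c,.15))
# black things: lens ring
for c,a,m in blobs((V<55)&(S<140),30):
    if 300<c[0]<480 and 160<c[1]<250:
        print("black",c,a,np.median(P[m][:,2]),ray("top",*c,.11)[:2],cv2.minEnclosingCircle(np.argwhere(m)[:,::-1].astype(np.float32)))
# lens glass = hole
# tube bright body by height
m=(P[...,2]>.105)&(P[...,2]<.13)&(V>120)&(S<60)&(P[...,1]<0.1)&(P[...,0]>.42)&(P[...,0]<.72)&(P[...,1]>-.33)
for c,a,mm in blobs(m,100):
    rr=cv2.minAreaRect(np.argwhere(mm)[:,::-1].astype(np.float32)); b=cv2.boxPoints(rr)
    print("tube",c,a,rr,[ray("top",*q,.115)[:2].round(4) for q in b])
# card
m=(V>165)&(S<40)&(P[...,2]>.05)&(P[...,2]<.075)
for c,a,mm in blobs(m,300):
    print("card",c,a,[ray("top",*q,.062)[:2].round(4) for q in cv2.boxPoints(cv2.minAreaRect(np.argwhere(mm)[:,::-1].astype(np.float32)))])
for n,(u,v) in dict(air=(148,227),drift=(428,170),shelf=(215,215)).items(): print(n,P[v,u],P[v-4:v+5,u-4:u+5,2].max())
cv2.imwrite("pics/crop.png",cv2.resize(im[140:260,240:400,::-1],(800,600),interpolation=cv2.INTER_CUBIC))
E
```

```text
yellow [283.23600605 177.83358548] 661 (283.47979736328125, 177.71212768554688) 14.766627311706543 z 0.15687301417203636 ray [0.57049729 0.04007904 0.15687301] radius m 0.0271768553647285
yellow [171.02739726 311.52054795] 292 (171.0, 311.5) 9.708344459533691 z 0.06738402649226252 ray [0.30785278 0.25835864 0.06738403] radius m 0.019837515348755448
yellow [210.16666667 317.35763889] 288 (210.1666717529297, 317.5) 9.675382614135742 z 0.06745114602816102 ray [0.29735011 0.17964699 0.06745115] radius m 0.019768690286181556
blue [ 99.35547703 145.82473498] 1415 [0.62242187 0.38353592 0.15866466] [0.62310288 0.38386838 0.15      ]
blue [324.84146341 191.04878049] 82 [ 0.54863037 -0.03826198  0.14870107] [ 0.54824992 -0.03785742  0.15      ]
blue [269.8 195.5] 10 [0.54663693 0.06524633 0.06321873] [0.53753037 0.06472651 0.15      ]
black [349.92970522 200.2244898 ] 441 0.11365459290540314 [ 0.53603844 -0.09197952] ((349.0, 203.0), 24.738733291625977)
black [378.20967742 209.35483871] 62 0.12016138206924847 [ 0.51934444 -0.14775512] ((378.0, 209.0), 6.000100135803223)
black [389.46902655 22
[... 537 characters left out ...]
5 221.95858709] 821 ((423.4043273925781, 221.9146728515625), (86.61611938476562, 9.99416732788086), 17.281497955322266) [array([ 0.5103, -0.1512]), array([ 0.5291, -0.1569]), array([ 0.4824, -0.3193]), array([ 0.4637, -0.3133])]
card [505.24033149 190.29005525] 362 [array([ 0.7589, -0.4227]), array([ 0.7591, -0.4271]), array([ 0.3832, -0.4275]), array([ 0.3831, -0.4232])]
card [304.95158451 185.14260563] 1136 [array([0.5332, 0.0851]), array([0.6312, 0.0576]), array([ 0.6007, -0.0498]), array([ 0.5029, -0.0216])]
air [0.4758217  0.30612998 0.08499072] 0.10032133698289436
drift [ 0.59845555 -0.24387541  0.1161517 ] 0.12227467327270018
shelf [0.50407941 0.1772476  0.06049795] 0.9685188814773824
```

View pics/crop.png

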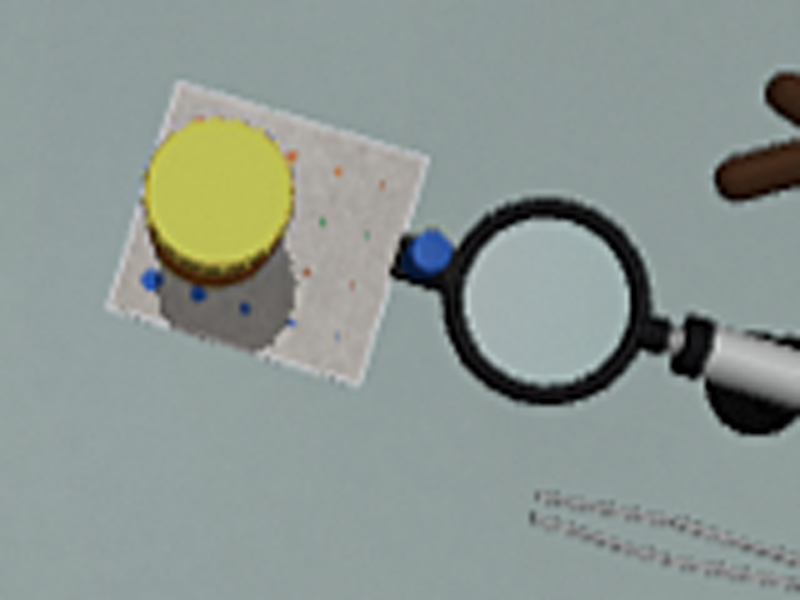

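The crop confirms it: the largest lid sits on the card at crop (219,190), and the blue knob is on the lug at (430,252). Reader heading is about 16° from +y. Next I move the canister.

```bash
cat >> h.py <<'E'
from scipy.spatial.transform import Rotation as Rn
TH=np.radians(16.0); U=np.array([np.sin(TH),np.cos(TH),0]); W=np.array([-np.cos(TH),np.sin(TH),0])
def quat(s):
    y=s*W; z=np.array([0,0,-1.]); return Rn.from_matrix(np.stack([np.cross(y,z),y,z],1)).as_quat()
def best(p):
    c=[(abs(q[5]),s) for s in(1,-1) if (q:=r.solve_ik(p,quat(s))) is not None]; return quat(min(c)[1])
E
python3 - <<'E'
from h import *
c=np.array([.5705,.0401,0]);g=np.array([.575,.215,0]);Z=np.array([0,0,1.])
q=best(c+.25*Z)
command_gripper(.085,40)
r.reach(c+.25*Z,q)
r.move_straight(c+.148*Z,q,speed=.12,max_force=8)
command_gripper(.03,40); s=r.read_state();print(s["grip_width"],s["grip_force"],s["eef_pos"])
r.move_straight(c+.19*Z,q,speed=.12)
s=r.read_state();print(s["grip_width"],s["contact_force"])
r.move_straight(g+.19*Z,q,speed=.15)
r.move_straight(g+.152*Z,q,speed=.1)
print(r.move_straight(g+.143*Z,q,speed=.02,max_force=4))
s=r.read_state();print(s["eef_pos"],s["contact_force"],s["time_s"])
E
```

```text
0.05484244415806605 42.21585128456354 [0.57097002 0.04004948 0.14903813]
0.0546698632716808 [-0.40539784 -0.10395017 -1.38644464]
True
[0.57555058 0.21514904 0.14708495] [-0.06116179  1.00605245  5.47164193] 6.5083
```

```bash
python3 - <<'E'
from h import *
g=np.array([.575,.215,0]);Z=np.array([0,0,1.]);k=np.array([.549,-.0388,0])
q=np.array(r.read_state()["eef_rot"])
command_gripper(.08)
r.move_straight(g+.25*Z,speed=.12)
r.reach(k+.25*Z+.0*U,q)
im,d=grab("side");cv2.imwrite("pics/s1.png",cv2.resize(im[100:340,150:470,::-1],(800,600),interpolation=cv2.INTER_CUBIC))
im,d=grab("top");H,S,V=cv2.split(cv2.cvtColor(im,cv2.COLOR_RGB2HSV))
m=((H>24)&(H<36)&(S>120)&(V>165)).astype(np.uint8);n,l,st,c=cv2.connectedComponentsWithStats(m)
for i in range(1,n):
    if st[i,4]>60:print(c[i],st[i,4],ray("top",*c[i],.155),np.median(cloud("top",d)[l==i][:,2]))
print(r.read_state()["time_s"])
E
```

```text
[188.81723626 173.47102526] 673 [0.57449551 0.21532815 0.155     ] 0.15475249246590903
[171.06930693 311.44224422] 303 [0.32194382 0.23860408 0.155     ] 0.06742222644282672
[210.21070234 317.46822742] 299 [0.31240465 0.16759701 0.155     ] 0.06734674081626013
9.0
```

View pics/s1.png

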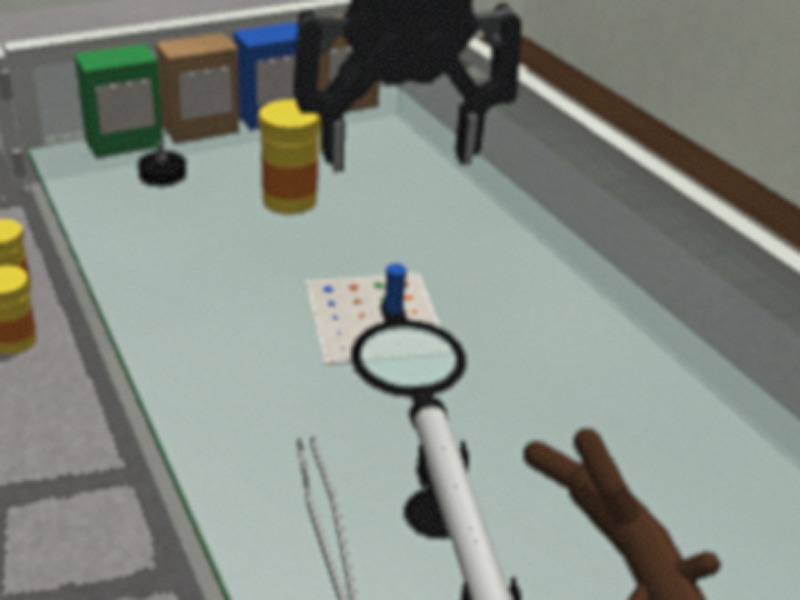

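The canister stands upright on the bare shelf at crop (290,160), off the card. The knob is at (397,285), still home. Now I grip the knob and pull, stopping a little short to check.

```bash
cat >> h.py <<'E'
def look(tag):
    im,d=grab("top");s,_=grab("side");np.savez(tag+".npz",top=im,side=s,d=d)
    cv2.imwrite(f"pics/{tag}.png",np.vstack([cv2.resize(im[165:245,300:460,::-1],(600,300),interpolation=cv2.INTER_CUBIC),cv2.resize(s[200:280,240:400,::-1],(600,300),interpolation=cv2.INTER_CUBIC)]))
    for n,i in(("top",im),("side",s)):
        H,S,V=cv2.split(cv2.cvtColor(i,cv2.COLOR_RGB2HSV)); m=((H<8)|(H>172))&(S>130)&(V>70)
        N,l,st,c=cv2.connectedComponentsWithStats(m.astype(np.uint8))
        for j in range(1,N):
            p=ray(n,*c[j],.11)
            if abs(p[0]-.52)<.06 and -.2<p[1]<-.06: print(n,"red",c[j],st[j],p, "along",(p-[.521,-.1427,.11])@U)
E
python3 - <<'E'
from h import *
Z=np.array([0,0,1.]);k=np.array([.5485,-.0384,0])
command_gripper(.05,70)
r.move_straight(k+.17*Z,speed=.12)
print(r.move_straight(k+.142*Z,speed=.06,max_force=8))
command_gripper(.0,70); s=r.read_state();print(s["grip_width"],s["grip_force"],s["eef_pos"],s["contact_force"])
p0=np.array(s["eef_pos"]);np.save("p0.npy",p0)
r.move_straight(p0+.108*U,speed=.05)
s=r.read_state();print(s["eef_pos"],(np.array(s["eef_pos"])-p0)@U,s["contact_force"],s["contact_force"]@U,s["grip_width"],s["time_s"])
look("p1")
E
```

```text
False
0.014058949336188507 68.19419257342815 [ 0.55155559 -0.0392479   0.1429416 ] [10.44555041 -1.66988786 -4.69221897]
[0.58097933 0.06280916 0.14286333] 0.10621382189328987 [-0.51874935 -7.11575545 -0.74656496] -6.983089850403627 0.014212730460203297 13.5583
top red [376.         207.44444444] [375 205   3   7   9] [ 0.52300117 -0.14338093  0.11      ] along -0.00010295561170326614
```

View pics/p1.png

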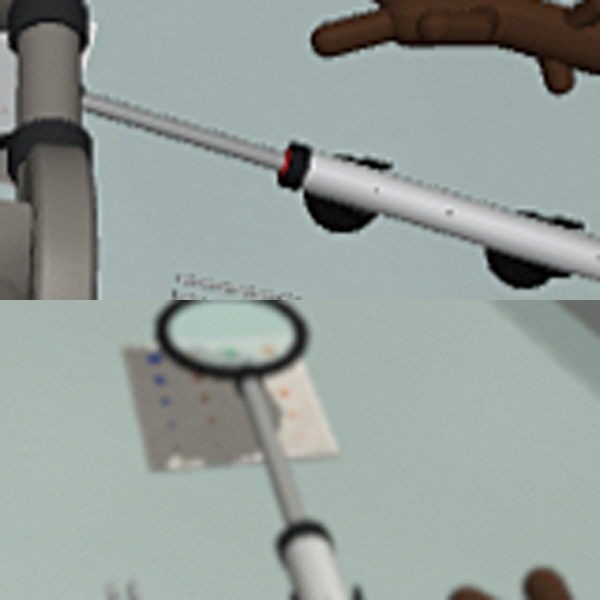

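The red ring is starting to show at the mouth (top strip at (288,163), about 2 mm visible); the lens is coming over the card. The remaining few mm follow, checking the ring's visible width.

```bash
cat >> h.py <<'E'
def redspan(f):
    im=np.load(f)["top"].astype(float); m=optics.camera_model("top");K,R,t=map(np.array,(m["K"],m["R"],m["t"]))
    out=[]
    for a in np.arange(-.006,.022,.001):
        X=np.array([.521,-.1427,.1155])+a*U+np.linspace(-.003,.003,7)[:,None]*W+[.003,0,0]
        c=(X@R.T+t.ravel())@K.T; c=(c[:,:2]/c[:,2:]).astype(np.float32)
        v=cv2.remap(im.astype(np.float32),c[None,:,0],c[None,:,1],cv2.INTER_LINEAR)[0].mean(0)
        out.append(v[0]-(v[1]+v[2])/2)
    o=np.array(out); print("red profile -6..21mm",o.round().astype(int)," half-width mm",(o>o.max()/2).sum())
E
python3 - <<'E'
from h import *
p0=np.load("p0.npy"); redspan("p1.npz")
r.move_straight(p0+.1148*U,speed=.03); r.hold(.3)
s=r.read_state();print((np.array(s["eef_pos"])-p0)@U,s["contact_force"],s["grip_width"],s["time_s"])
look("p2");redspan("p2.npz")
E
```

```text
red profile -6..21mm [ -2  -3  -5  -4  17  68 104  83  30  -2  -7  -6  -5  -5  -4  -4  -4  -4
  -4  -4  -4  -5  -4  -4  -4  -4  -5  -5]  half-width mm 3
0.11295397041961978 [-0.38477878 -7.11589827 -0.2630457 ] 0.014146116220222497 14.3333
top red [373.9 207.7] [371 204   6   8  30] [ 0.52240611 -0.13925179  0.11      ] along 0.0037022100905527845
side red [318.5 258.5] [317 258   4   2   8] [ 0.52629379 -0.13085698  0.11      ] along 0.012843411725695749
red profile -6..21mm [ -2  -3  -4  -6  -2  28  77 114 125 125 125 125 124 106  64  23   3  -6
  -7  -5  -4  -4  -4  -4  -4  -4  -4  -4]  half-width mm 9
```

View pics/p2.png

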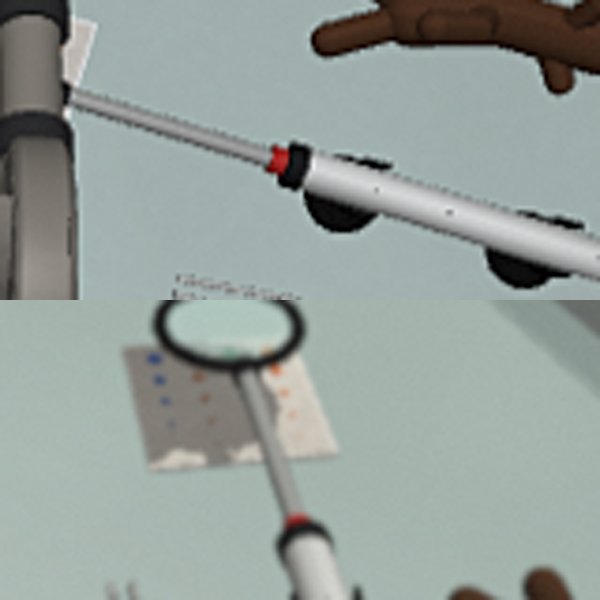

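The red ring now shows whole at the mouth (top strip (279,160), about 8 mm wide, no wide gap behind it). By tool travel the rod is out 0.113 m, held against a 7 N pull. I'm handing it in.

```bash
python3 -c "
from h import *
r.hold(.3);print(r.finish_job(), r.read_state()['time_s'])"
```

```text
the job is handed in; nothing more can be done
the job is handed in; nothing more can be done
```

The job is handed in: the large canister stands upright on the glass off the card, and the arm is holding the magnifier with the red ring just out whole (rod out about 0.113 m); the driftwood, tweezers and airstone were not touched.

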